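Brace a donated jar and free its tight cap

TASK

Gently lower the hinged steel clamp frame fully closed over its green stand so that it braces the glass jar of buttons, then unscrew the jar's tight white cap anticlockwise, about a sixth of a turn, and stop turning once its lugs come free. Lift the cap straight off and finish while still holding it, level and still, centred a few centimetres above the mouth of the jar. The jar stays standing in the closed stand, and nothing else on the table is disturbed.

Things in the scene. Friction and masses are not known exactly. Their poses are not given: they have to be found in the camera images.
- stand: Fixed green bracing stand. Base plate 8 mm thick, x -80 to +110, y +-70 mm; on it a freely turning round nest, 4 mm floor with a black rim to 22 mm, around the jar's foot; two hinge posts at its +x end, 82 mm high; two black rests 62 mm high at x -58, y +-42. Origin on the table below the jar's axis; its +x (hinge side) points away from the robot; z up.
- clamp (a joint): Hinge angle of the steel clamp frame, rad: 0 = fully closed (level), growing as it opens upward; starts at 1.0 to 1.5. Two side bars 12 x 12 mm, 71 mm apart, pass down beside the jar's square shoulder and lie over its wider foot; closed, their top is 76 mm above the table. The stiff hinge (0.45 N m) stays where left. With it open the nest and jar turn with the cap.
- clamp_rod (a point): Middle of the frame's red front rod (14 mm diameter, 95 mm long, along the stand's y), 190 mm from the hinge line: the part to lower the frame by. Can be pinched from above, fingers on either side across its length; it turns in the grip. Closed, it is 69.5 mm above the table, 105 mm from the jar's axis, with only the table under it.
- clamp_hinge (a point): Middle of the hinge line, 85 mm from the jar's axis along the stand's x, 69.5 mm above the table; the hinge axis runs along the stand's y. At joint angle a the rod is at -190 cos(a) mm in the stand's x and +190 sin(a) mm in z from here.
- jar_mouth (a point): Centre of the glass jar's rim, 98 mm above its foot, 110 mm above the table; z up. Loose, about 0.45 kg: round foot 84 mm wide, 50 mm high; square shoulder 66 x 66 x 22 mm; neck 44 mm with three ledges at 0 and +-120 degrees from its x, over the cap's lugs. A sprung rubber seal on the rim pushes the cap up (12 N), raising it up to 3 mm when free.
- cap_center (a point): Centre (half-way up) of the white cap, 62 mm diameter, 24 mm high, 50 g, z up. Screwed on, it is 5 mm below the rim plane, its top 117, its edge 93 mm above the table. At the start its x is within 12 degrees of the jar mouth's x; anticlockwise from above, it is free to lift at 42 to 78 degrees, best 60; not past 95. Turning takes about 0.5 N m; grip across it from above.
- cap_mark (a point): Point on top of the cap on its red painted stripe, 25 mm from the cap's axis along the cap's x: shows how far the cap is turned.
- press: Bystander: glass French press, 92 mm diameter, 188 mm tall with black knob and side handle; origin under its centre. Leave alone.
- grinder: Bystander: silver coffee grinder, 86 mm diameter, 165 mm tall; origin under its centre. Leave alone.
- pinkbowl: Bystander: pink glass bowl, 150 mm diameter, 75 mm tall; origin under its centre. Leave alone.
- yellowbowl: Bystander: yellow bowl, 190 mm diameter, 85 mm tall; origin under its centre. Leave alone.
- smalljar: Bystander: small glass jar with red cap, 64 mm diameter, 95 mm tall; origin under its centre. Leave alone.
- mug: Bystander: blue mug, 80 mm diameter, 95 mm tall; origin under its centre. Leave alone.
Not all that is in view belongs to the job. Leave any pink or yellow look-alike of the part that bears cap_center alone.

How it is judged:
On the way, in this order (a step that is already met when the one before it is completed fails the run):
1. the clamp frame is closed over the stand with the cap still on the jar (value of joint clamp below 0.06 rad and z of cap_center in the frame of jar_mouth below 0.004 m), for 0.2 s.
2. with the frame closed, the cap is turned anticlockwise on the jar until its lugs are past the ledges (all of step 1 and y of cap_mark in the frame of jar_mouth above 0.0145 m), for 0.1 s.
At the end, for the whole second after the job is handed in: Clamp closed (under 0.06 rad); jar upright in its nest (12 mm, 0.08 rad, turned under 0.2 rad); cap held still in the fingers, level within 0.2 rad, within 20 mm of the jar's axis, its lower edge 10 to 73 mm above the rim, not touching the jar (value of joint clamp below 0.06 rad and z of cap_center in the frame of jar_mouth between 0.022 and 0.085 m and horizontal distance between cap_center and jar_mouth below 0.02 m and angle between cap_center's own z axis and vertical below 0.2 rad and linear speed of cap below 0.03 m/s and contact force between the fingers and cap above 1 N and contact force between cap and jar below 0.05 N and angle between jar_mouth's own z axis and vertical below 0.08 rad and horizontal distance between jar_mouth and stand below 0.012 m and height (world z) of jar_mouth below 0.118 m and angle between the x axis of jar_mouth and the x axis of stand, either way round below 0.2 rad); the arm keeps its last pose, push and grip.
It fails at once if the clamp frame is slammed shut (velocity of joint clamp below -4 rad/s).
It fails at once if the jar is lifted out of its nest (height (world z) of jar_mouth above 0.13 m).
It fails at once if the jar is tipped (angle between jar_mouth's own z axis and vertical above 0.25 rad).
It fails at once if the cap is turned on well past where it comes free (x of cap_mark in the frame of jar_mouth below -0.0025 m).
It fails at once if another thing on the table is pushed or tipped (distance of any of press, grinder, pinkbowl, yellowbowl, smalljar, mug from where it was at the start of the episode above 0.03 m or angle between any of press, grinder, pinkbowl, yellowbowl, smalljar, mug's own z axis and vertical above 0.3 rad).
It also fails if it takes over 48 s, if anything falls off the work surface, if the arm or the gripper's body presses on something with over 40 N, if the wrist force passes 120 N, or if a joint passes its speed limit or range.

ROBOT

A 6-joint arm with a two-finger parallel gripper is mounted at the origin on the work surface. World frame = base frame: x ahead of the robot, y to its left, z up, the work surface at z = 0. Lengths are in m, angles in rad, forces in N, time in s.
With the tool pointing down it reaches from about 0.225 to 0.875 m from the base axis. Payload 3.4 kg.
Tool frame: the origin (TCP) lies midway between the tips of the shut fingers; the grasp point (between the pads) lies 19 mm behind it (manip.pinch_z is the distance from the TCP to the grasp point, in m); z points along the fingers, y is the line along which they close (so a half turn about z gives the same grasp; the last joint's range is limited). The gripper opens to 85 mm and grips with 20 to 120 N. Pads are 22 mm wide; open, the fingers measure 114 mm over their backs; the gripper's body (76 mm by 85 mm) begins 54 mm behind the grasp point. The pads swing forward as they close: fully open they stand 13 mm farther back than shut.
Start: joints at [1.066, 0.276, 1.505, -0, 1.361, -0.121], TCP at [0.215, 0.533, 0.231] pointing down, gripper open.
Joint ranges: [-2.89, 2.89], [-0.75, 2.08], [0.22, 2.7], [-1.18, 4.32], [0.11, 2.71], [-2.7, 2.7]. Speed limits (rad/s): [2.57, 2.57, 3.14, 3.14, 3.14, 3.14].

INTERFACE

Orientations are given as a unit quaternion [w, x, y, z].
In Python, from rig import manip gives the robot as it stands.
- The arm moves only by the tool carry_out, never from a script. Its arguments are lists of equal length, an entry for each row: "delta_pos": the shift along the tool's x, y, z scaled (see below), a list of three; "turn": the turn, a rotation vector about the tool's x, y, z scaled (see below), a list of three; "claw": the closure, from -1 (fully open) to 1 (shut). A call has 1 to 12 rows; each row is the pose to reach, as a shift and turn from the pose commanded when the call began, along the tool's axes at that moment; what a row does not reach only later rows make up. The controller multiplies each number of a shift by 400 mm and each number of a turn by 30 degrees. A row lasts 1/10 s, in which the tool goes at most 50 mm and 8.59 degrees, less where a joint would pass 70% of its speed; a pose out of reach is approached as far as the arm can. A call with a number of a shift or a turn outside -1 to 1 is refused whole. A call with a gripper value outside its range is refused whole. The fingers move at their own pace and stop on an object; "force" is the grip in N (left out, the last holds). Time passes only in rows, so rows that repeat a pose let the fingers close. It gives the time, the measured TCP pose, the force, the opening and the grip force at its end, in the units of the state.
- manip.get_state(): the state, without advancing time (a new reading comes with each control period).
- manip.get_image(name): name is "scene" or "side" or "wrist"; returns a dict with "image" (420x560x3 uint8, red, green, blue), "z_map" (420x560 float32, m along the optical axis (not along the pixel's ray), 0 where there is no reading), "fx", "fy", "cx", "cy" (pixels), "world_to_cam" (4x4, takes a point from world to camera coordinates). Camera axes: x right, y down, z forward; pixel columns grow to the right and rows downward; lengths in m; the calibration is good to about 2 mm. A picture is of the moment at which its call begins.
- manip.sign_off(): hands the job in; it is judged then, once.
Trained networks look in the newest picture that a camera, given by its name, has taken for a name from the list of things; names that differ only in an ending like _2 or _b are one class to them, and where a whole thing is asked for, a point or a joint stands for the part that bears it (a point fixed in the world has none). Each returns a list of dicts, best first, with "score" (0 to 1); they miss things now and then, are a little off and sometimes report something else, mostly with a low value. They report only what shows in the picture. A call takes as long as a camera call. They do not tell look-alikes from the thing itself.
- manip.spot_in(camera, query): "point" ([x, y, z] in m, in world coordinates, good to about 4 mm: the middle of the surface that is visible of it).
- manip.place_of(camera, query): "point" ([x, y, z] in m, in world coordinates, good to about 4 mm: a listed point, or the origin of a listed thing).
The state is a dict: "clock": time; "qpos": joint angles; "qd": joint speeds; "effort": joint torques, N m; "position": TCP position; "ee_rot": TCP orientation; "contact_force": force on the tool from outside, world axes, zero at the start; "moment": the same for the moment, N m; "width": finger opening in m; "gripper_force": force on a finger pad.
Only numpy, scipy, OpenCV 4.12 (cv2) and the standard library are available. Lean on these libraries where they do the work, as an engineer would, in place of code of your own. Each camera call takes 0.05 s, during which the arm holds its last target. There are 200 camera calls.

## Working session

There is one attempt and no reset: what is moved stays moved. The work goes in short steps, Python scripts to look and compute and a tool call to move; the robot and the scene stay as the last step left them, time stands still between calls to the robot, and variables do not carry over. Pictures are saved under pics/ and viewed, at most 10 in all, crops included, and the job is handed in when it is done.

Besides the shell and the picture viewer there is one more tool, called after ">>>" as name(argument=value, ...), one argument or row to a line, values as JSON. carry_out: Moves the arm, as the interface text tells. Shifts and turns lie within -1 to 1; 1 stands for 400 mm of shift or 30 degrees of turn. Its arguments: {"type":"object","properties":{"delta_pos":{"type":"array","items":{"type":"array","items":{"type":"number","minimum":-1,"maximum":1}}},"turn":{"type":"array","items":{"type":"array","items":{"type":"number","minimum":-1,"maximum":1}}},"claw":{"type":"array","items":{"type":"number"}},"force":{"type":"number"}},"required":["delta_pos","turn","claw"]}

```bash
mkdir -p pics; cat > h.py <<'E'
from rig import manip
import numpy as np, cv2
from scipy.spatial.transform import Rotation as R
def save(im,n): cv2.imwrite('pics/'+n,cv2.cvtColor(im,cv2.COLOR_RGB2BGR))
def px(d,p):
    c=d["world_to_cam"]@np.r_[p,1]; return np.round([d["fx"]*c[0]/c[2]+d["cx"],d["fy"]*c[1]/c[2]+d["cy"]])
def pose():
    s=manip.get_state(); q=s["ee_rot"]; return np.array(s["position"]),R.from_quat([q[1],q[2],q[3],q[0]]),s
E
python3 - <<'E'
from h import *
ims={c:manip.get_image(c) for c in("scene","side")}
save(np.hstack([cv2.resize(ims[c]["image"],(400,300)) for c in ims]),'a0.png')
save(ims["scene"]["image"],'scene0.png')
for c in ims:
    for q in("stand","clamp_rod","clamp_hinge","jar_mouth","cap_center","cap_mark"):
        for r in manip.place_of(c,q)[:3]: print(c,q,np.round(r["point"],3),round(r["score"],2),px(ims[c],r["point"]))
p,r,s=pose(); print(p,r.as_matrix().round(3),s["clock"],s["width"],manip.pinch_z)
E
```

```text
scene stand [ 0.576 -0.005 -0.   ] 0.77 [258. 255.]
scene clamp_rod [ 0.592 -0.003  0.248] 0.93 [248. 200.]
scene clamp_rod [ 0.288 -0.367  0.001] 0.26 [238. 135.]
scene clamp_hinge [ 0.657 -0.024  0.072] 0.82 [228. 257.]
scene jar_mouth [ 0.577 -0.009  0.108] 0.73 [254. 231.]
scene cap_center [ 0.573 -0.007  0.11 ] 0.82 [256. 230.]
scene cap_center [0.578 0.15  0.009] 0.72 [303. 289.]
scene cap_center [ 0.603 -0.166  0.012] 0.57 [208. 225.]
scene cap_mark [ 0.599 -0.013  0.119] 0.96 [246. 233.]
scene cap_mark [0.572 0.127 0.019] 0.85 [297. 280.]
scene cap_mark [ 0.622 -0.165  0.028] 0.61 [202. 227.]
side stand [ 0.579 -0.006  0.002] 0.71 [311. 239.]
side clamp_hinge [ 0.659 -0.023  0.068] 0.64 [345. 217.]
side jar_mouth [ 0.578 -0.004  0.111] 0.6 [313. 205.]
side cap_center [ 0.574 -0.001  0.104] 0.82 [311. 207.]
side cap_center [ 0.6   -0.167  0.017] 0.75 [346. 276.]
side cap_center [0.577 0.154 0.011] 0.66 [291. 202.]
side cap_mark [ 0.601 -0.014  0.116] 0.95 [323. 203.]
side cap_mark [ 0.625 -0.168  0.025] 0.93 [356. 271.]
side cap_mark [ 0.688 -0.373 -0.003] 0.64 [428. 343.]
[0.21532979 0.53320488 0.23134638] [[-0.927  0.374  0.   ]
 [ 0.374  0.927  0.   ]
 [-0.     0.    -1.   ]] 0.7 0.08538665889402745 0.0187
```

View pics/scene0.png

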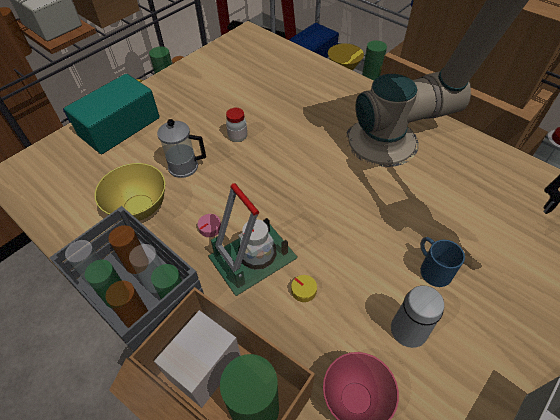

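The scene shows three caps. The white one, on the jar inside the green stand, is at (256,230). There is a loose yellow one at (303,289) and a loose pink one at (208,225). The white one fits, as it is on the jar under the open frame whose red rod is at (245,198). I'll confirm it in an enlarged crop while rising toward the stand at a safe height.

>>> carry_out(
  delta_pos=[
    [0,0,-0.12],
    [-0.1,-0.07,-0.24],
    [-0.2,-0.14,-0.275],
    [-0.3,-0.2,-0.275],
    [-0.4,-0.27,-0.275],
    [-0.5,-0.33,-0.275],
    [-0.6,-0.4,-0.275],
    [-0.69,-0.45,-0.275],
    [-0.69,-0.45,-0.275],
    [-0.69,-0.45,-0.275],
  ],
  turn=[
    [0,0,0],
    [0,0,0.2],
    [0,0,0.4],
    [0,0,0.6],
    [0,0,0.8],
    [0,0,1],
    [0,0,1],
    [0,0,1],
    [0,0,1],
    [0,0,1],
  ],
  claw=[-1,-1,-1,-1,-1,-1,-1,-1,-1,-1],
)

```text
clock: 1.7
position: [0.4043, 0.2622, 0.3413]
ee_rot: [-0.0, 0.44, 0.898, 0.0]
contact_force: [-0.0, 0.0, -0.2]
width: 0.0854
gripper_force: 0.0
```

```bash
python3 - <<'E'
from h import *
d=manip.get_image("scene"); save(cv2.resize(d["image"][170:310,180:340],(800,700))[:600],'crop1.png')
for c in("scene","side","wrist"):
    d=manip.get_image(c)
    for q in("clamp_rod","clamp_hinge","cap_center","stand"):
        for r in manip.place_of(c,q)[:1]: print(c,q,np.round(r["point"],3),round(r["score"],2))
p,r,s=pose(); print(p,r.as_matrix().round(3),s["clock"])
E
```

```text
scene clamp_rod [ 0.594 -0.003  0.244] 0.96
scene clamp_hinge [ 0.657 -0.025  0.066] 0.72
scene cap_center [ 0.575 -0.006  0.108] 0.89
scene stand [ 0.577 -0.004  0.001] 0.76
side clamp_rod [ 0.594 -0.009  0.25 ] 0.96
side clamp_hinge [ 0.657 -0.024  0.067] 0.56
side cap_center [ 0.599 -0.166  0.013] 0.88
side stand [ 0.574 -0.007  0.003] 0.97
wrist cap_center [0.578 0.152 0.01 ] 0.7
wrist stand [ 0.575 -0.    -0.003] 0.59
[0.40382118 0.26294994 0.34131039] [[-0.616  0.788 -0.   ]
 [ 0.788  0.616  0.   ]
 [ 0.     0.    -1.   ]] 2.5
```

View pics/crop1.png

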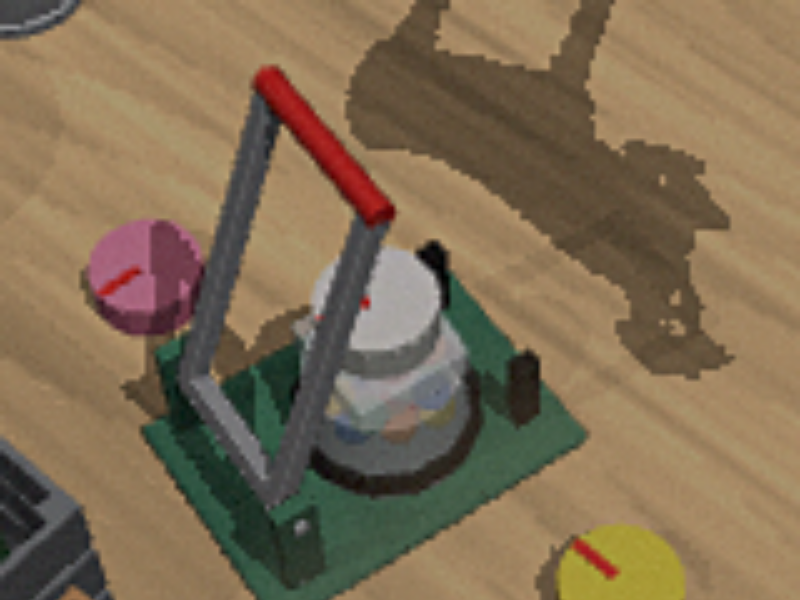

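The crop confirms the white cap, with its red stripe, on the glass jar inside the stand at crop (375,300). The pink look-alike at (148,275) and the yellow one at (620,580) lie loose on the table. The rod runs from (268,80) to (375,212) in the crop. Next I go above the rod.

>>> carry_out(
  delta_pos=[
    [-0.1,0,0],
    [-0.2,0,0],
    [-0.3,-0.01,0],
    [-0.4,-0.02,0],
    [-0.5,-0.03,0],
    [-0.6,-0.03,0],
    [-0.7,-0.04,0],
    [-0.82,-0.04,0],
    [-0.82,-0.04,0],
    [-0.82,-0.04,0],
  ],
  turn=[
    [0,0,0.2],
    [0,0,0.4],
    [0,0,0.6],
    [0,0,0.8],
    [0,0,1],
    [0,0,1],
    [0,0,1],
    [0,0,1],
    [0,0,1],
    [0,0,1],
  ],
  claw=[-1,-1,-1,-1,-1,-1,-1,-1,-1,-1],
)

```text
clock: 3.5
position: [0.5935, -0.0063, 0.3404]
ee_rot: [-0.001, 0.657, 0.754, -0.0]
contact_force: [-0.3, -0.1, -0.6]
width: 0.0855
gripper_force: 0.0
```

>>> carry_out(
  delta_pos=[
    [0,0,0],
    [0,0,0],
    [0,0,0],
    [0,0,0],
    [0,0,0],
  ],
  turn=[
    [0,0,0.2],
    [0,0,0.45],
    [0,0,0.7],
    [0,0,0.7],
    [0,0,0.7],
  ],
  claw=[-1,-1,-1,-1,-1],
)

```text
clock: 4.0
position: [0.5926, -0.0044, 0.3417]
ee_rot: [-0.0, 0.781, 0.624, 0.0]
contact_force: [0.3, 0.3, -0.4]
width: 0.0853
gripper_force: 0.0
```

```bash
python3 - <<'E'
from h import *
d=manip.get_image("wrist"); save(d["image"],'w1.png')
for q in("clamp_rod","clamp_hinge","cap_center","cap_mark","jar_mouth"):
    for r in manip.place_of("wrist",q)[:1]: print(q,np.round(r["point"],3),round(r["score"],2),px(d,r["point"]))
# red rod pixels -> 3D
hsv=cv2.cvtColor(d["image"],cv2.COLOR_RGB2HSV)
m=((hsv[...,0]<8)|(hsv[...,0]>172))&(hsv[...,1]>150)&(hsv[...,2]>60)&(d["z_map"]>0)
v,u=np.nonzero(m); z=d["z_map"][v,u]
P=np.c_[(u-d["cx"])/d["fx"]*z,(v-d["cy"])/d["fy"]*z,z,np.ones_like(z)]@np.linalg.inv(d["world_to_cam"]).T
P=P[P[:,2]>.2][:,:3]
if len(P): print(len(P),np.median(P,0),P.min(0),P.max(0),np.linalg.svd(P-P.mean(0),full_matrices=False)[2][0])
p,r,s=pose(); print(p,r.as_matrix().round(3),s["clock"])
E
```

```text
clamp_rod [ 0.594 -0.008  0.25 ] 0.76 [274. 217.]
clamp_hinge [ 0.662 -0.023  0.069] 0.78 [325. 178.]
cap_center [ 0.578 -0.005  0.108] 0.86 [261. 184.]
cap_mark [ 0.629 -0.169  0.024] 0.77 [317. 265.]
1847 [ 0.5950311  -0.00761164  0.25230613] [ 0.57814465 -0.05671329  0.2471667 ] [0.61123253 0.03692991 0.25497853] [-0.23785233 -0.97129955 -0.0018577 ]
[ 0.59316415 -0.00523125  0.34134514] [[ 0.224  0.975  0.   ]
 [ 0.975 -0.224  0.   ]
 [ 0.     0.    -1.   ]] 4.3
```

View pics/w1.png

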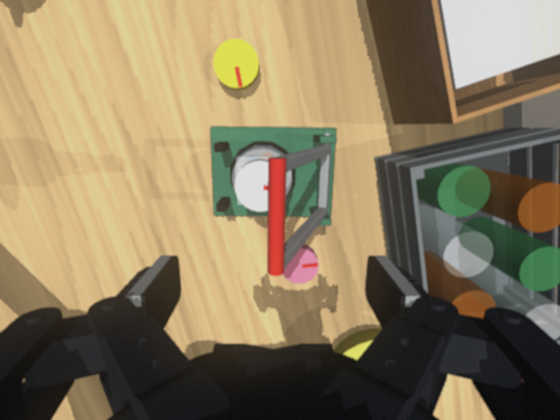

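The wrist view shows the red rod from (278,160) to (277,272), between the fingers, with its length across the closing line. The white cap is at (262,183). The measured rod middle is about (0.594, -0.009, 0.2475), yaw -13.5°. I descend and pinch.

>>> carry_out(
  delta_pos=[
    [-0.008,0.005,0.08],
    [-0.008,0.005,0.16],
    [-0.008,0.005,0.23],
    [-0.008,0.005,0.28],
    [-0.008,0.005,0.28],
    [-0.008,0.005,0.28],
    [-0.008,0.005,0.28],
    [-0.008,0.005,0.28],
    [-0.008,0.005,0.28],
    [-0.008,0.005,0.28],
    [-0.008,0.005,0.28],
    [-0.008,0.005,0.28],
  ],
  turn=[
    [0,0,0],
    [0,0,0],
    [0,0,0],
    [0,0,0],
    [0,0,0],
    [0,0,0],
    [0,0,0],
    [0,0,0],
    [0,0,0],
    [0,0,0],
    [0,0,0],
    [0,0,0],
  ],
  claw=[-1,-1,-1,-1,-1,1,1,1,1,1,1,1],
  force=30,
)

```text
clock: 5.5
position: [0.5946, -0.0089, 0.2301]
ee_rot: [0.0, 0.783, 0.623, 0.0]
contact_force: [-1.7, 0.6, 4.6]
width: 0.0128
gripper_force: 29.3
```

```bash
python3 - <<'E'
from h import *
p,r,s=pose(); print(p,r.as_matrix().round(3),s["clock"],s["contact_force"],s["width"],s["gripper_force"])
h=np.array([.6590,-.0250,.0695]); ex=np.array([.971,-.238,0])
g=p+[0,0,.019]; v=g-h; print("angle",np.arctan2(v[2],-(v@ex)),"radius",np.hypot(v[2],v@ex))
a0=1.21
M=r.as_matrix()
for a in np.linspace(a0,-0.01,17)[1:]:
    f=lambda a:-.19*np.cos(a)*ex+np.array([0,0,.19*np.sin(a)])
    print(round(a,2),np.round(M.T@(f(a)-f(a0))/.4,3))
E
```

```text
[ 0.59459296 -0.00891801  0.23007135] [[ 0.225  0.974  0.001]
 [ 0.974 -0.225 -0.   ]
 [ 0.     0.001 -1.   ]] 5.5 [-1.69028654  0.55946873  4.62348824] 0.012764204289705275 29.277060627937317
angle 1.2167821332351318 radius 0.1914429805798877
1.13 [ 0.    -0.033  0.014]
1.06 [ 0.001 -0.066  0.031]
0.98 [ 0.001 -0.096  0.05 ]
0.9 [ 0.002 -0.126  0.071]
0.83 [ 0.002 -0.153  0.094]
0.75 [ 0.002 -0.179  0.12 ]
0.68 [ 0.003 -0.203  0.147]
0.6 [ 0.003 -0.224  0.176]
0.52 [ 0.003 -0.244  0.207]
0.45 [ 0.003 -0.261  0.239]
0.37 [ 0.004 -0.275  0.272]
0.29 [ 0.004 -0.287  0.306]
0.22 [ 0.004 -0.296  0.341]
0.14 [ 0.004 -0.303  0.377]
0.07 [ 0.004 -0.307  0.413]
-0.01 [ 0.004 -0.308  0.449]
```

>>> carry_out(
  delta_pos=[
    [0,-0.016,0.007],
    [0,-0.033,0.014],
    [0.001,-0.066,0.031],
    [0.001,-0.096,0.05],
    [0.002,-0.126,0.071],
    [0.002,-0.153,0.094],
    [0.002,-0.179,0.12],
    [0.003,-0.203,0.147],
    [0.003,-0.224,0.176],
    [0.003,-0.244,0.207],
    [0.003,-0.261,0.239],
    [0.003,-0.261,0.239],
  ],
  turn=[
    [0,0,0],
    [0,0,0],
    [0,0,0],
    [0,0,0],
    [0,0,0],
    [0,0,0],
    [0,0,0],
    [0,0,0],
    [0,0,0],
    [0,0,0],
    [0,0,0],
    [0,0,0],
  ],
  claw=[1,1,1,1,1,1,1,1,1,1,1,1],
)

```text
clock: 6.7
position: [0.4934, 0.0154, 0.1326]
ee_rot: [0.001, 0.783, 0.623, 0.0]
contact_force: [3.0, -1.1, -5.4]
width: 0.0127
gripper_force: 30.9
```

```bash
python3 - <<'E'
from h import *
d=manip.get_image("side"); b=manip.get_image("scene")
o=np.hstack([cv2.resize(d["image"][130:280,230:430],(400,300)),cv2.resize(b["image"][150:300,160:360],(400,300))])
save(o,'mid.png')
for c in("side","scene"):
  for q in("clamp_rod","jar_mouth","cap_center","cap_mark"):
    for r in manip.place_of(c,q)[:1]: print(c,q,np.round(r["point"],3),round(r["score"],2))
p,r,s=pose(); print(p,s["clock"],s["contact_force"],s["width"],s["gripper_force"])
E
```

```text
side clamp_rod [0.492 0.012 0.152] 0.89
side jar_mouth [ 0.576 -0.005  0.11 ] 0.89
side cap_center [ 0.575 -0.001  0.104] 0.86
side cap_mark [ 0.623 -0.165  0.026] 0.79
scene clamp_rod [0.489 0.018 0.154] 0.84
scene jar_mouth [ 0.578 -0.01   0.112] 0.7
scene cap_center [ 0.572 -0.005  0.111] 0.95
scene cap_mark [ 0.598 -0.017  0.121] 0.97
[0.49399288 0.01525462 0.13382464] 7.2 [ 5.04934991 -2.84689748 -6.80974442] 0.012813540527741814 30.834732949733734
```

View pics/mid.png

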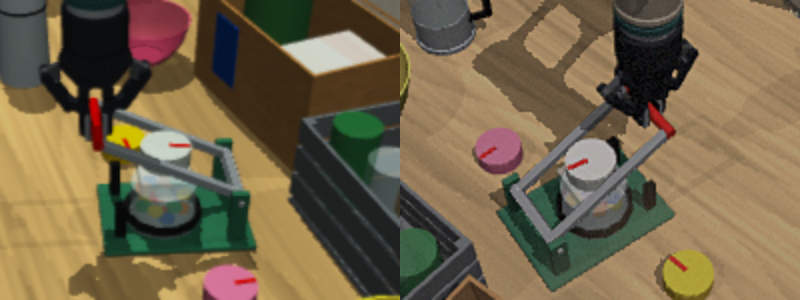

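The frame is half down on both sides of the jar: rod in the fingers at (95,125) in the left half, cap at (165,148), forces small. I continue down to closed.

>>> carry_out(
  delta_pos=[
    [0,-0.007,0.016],
    [0,-0.014,0.033],
    [0,-0.02,0.05],
    [0,-0.026,0.067],
    [0,-0.031,0.085],
    [0.001,-0.035,0.102],
    [0.001,-0.039,0.12],
    [0.001,-0.042,0.138],
    [0.001,-0.044,0.156],
    [0.001,-0.046,0.174],
    [0.001,-0.047,0.192],
    [0.001,-0.047,0.206],
  ],
  turn=[
    [0,0,0],
    [0,0,0],
    [0,0,0],
    [0,0,0],
    [0,0,0],
    [0,0,0],
    [0,0,0],
    [0,0,0],
    [0,0,0],
    [0,0,0],
    [0,0,0],
    [0,0,0],
  ],
  claw=[1,1,1,1,1,1,1,1,1,1,1,1],
)

```text
clock: 8.4
position: [0.4748, 0.0202, 0.0507]
ee_rot: [0.0, 0.783, 0.623, 0.0]
contact_force: [1.7, -3.3, 7.9]
width: 0.0127
gripper_force: 31.4
```

>>> carry_out(
  delta_pos=[
    [0,0,0.005],
    [0,0,0.009],
    [0,0,0.009],
    [0,0,0.009],
  ],
  turn=[
    [0,0,0],
    [0,0,0],
    [0,0,0],
    [0,0,0],
  ],
  claw=[1,1,1,1],
)

```text
clock: 8.8
position: [0.4749, 0.0202, 0.0502]
ee_rot: [0.0, 0.782, 0.623, 0.0]
contact_force: [-3.1, -4.5, 25.3]
width: 0.0128
gripper_force: 32.9
```

```bash
python3 - <<'E'
from h import *
d=manip.get_image("side"); b=manip.get_image("scene")
o=np.hstack([cv2.resize(d["image"][130:280,230:430],(400,300)),cv2.resize(b["image"][150:300,160:360],(400,300))])
save(o,'closed.png')
for c in("side","scene"):
  for q in("clamp_rod","jar_mouth","cap_center","cap_mark"):
    for r in manip.place_of(c,q)[:1]: print(c,q,np.round(r["point"],3),round(r["score"],2))
p,r,s=pose(); print(p,s["clock"],s["contact_force"],s["width"],s["gripper_force"])
E
```

```text
side clamp_rod [0.472 0.019 0.066] 0.92
side jar_mouth [ 0.58  -0.004  0.11 ] 0.7
side cap_center [ 0.604 -0.168  0.014] 0.87
side cap_mark [ 0.624 -0.167  0.023] 0.97
scene clamp_rod [0.47  0.022 0.07 ] 0.91
scene jar_mouth [ 0.578 -0.006  0.111] 0.89
scene cap_center [ 0.599 -0.165  0.01 ] 0.88
scene cap_mark [ 0.623 -0.164  0.026] 0.74
[0.47484019 0.02023381 0.05016008] 9.3 [-2.70468678 -3.50785104 25.73027372] 0.012989624612853445 32.846771478652954
```

View pics/closed.png

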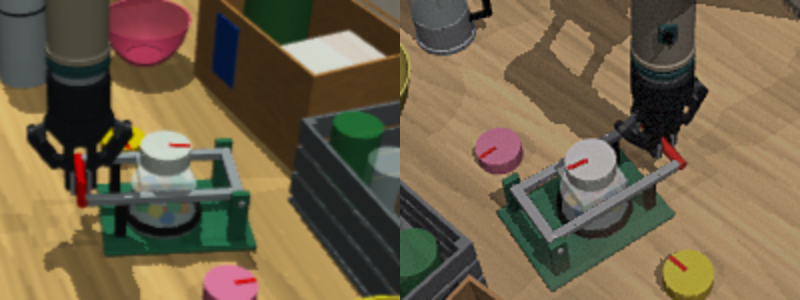

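The frame is level on its rests at (80,180)–(235,190) in the left half. The tool feels a 25 N stop and the rod height is 69 mm, so it is closed. The cap is untouched at (165,145). I release, rise, and move over the cap.

>>> carry_out(
  delta_pos=[
    [0,0,-0.008],
    [0,0,-0.008],
    [0,0,-0.008],
    [0,0,-0.008],
    [0,0,-0.03],
    [0,0,-0.1],
    [0,0,-0.2],
    [0,0,-0.3],
    [0,0,-0.375],
    [0,0.1,-0.375],
    [0,0.2,-0.375],
    [0,0.262,-0.375],
  ],
  turn=[
    [0,0,0],
    [0,0,0],
    [0,0,0],
    [0,0,0],
    [0,0,0],
    [0,0,0],
    [0,0,0],
    [0,0,0],
    [0,0,0],
    [0,0,0],
    [0,0,0],
    [0,0,0],
  ],
  claw=[0.1,-0.1,-0.1,-0.1,-0.1,-0.1,-0.1,-0.1,-1,-1,-1,-1],
)

```text
clock: 10.5
position: [0.5795, -0.0037, 0.1986]
ee_rot: [0.001, 0.783, 0.623, 0.001]
contact_force: [-0.3, -0.4, -0.1]
width: 0.0853
gripper_force: 0.0
```

```bash
python3 - <<'E'
from h import *
d=manip.get_image("wrist"); save(d["image"],'w2.png')
for q in("clamp_rod","jar_mouth","cap_center","cap_mark"):
    for r in manip.place_of("wrist",q)[:1]: print(q,np.round(r["point"],3),round(r["score"],2),px(d,r["point"]))
def world(m):
    v,u=np.nonzero(m&(d["z_map"]>0)); z=d["z_map"][v,u]
    return (np.c_[(u-d["cx"])/d["fx"]*z,(v-d["cy"])/d["fy"]*z,z,np.ones_like(z)]@np.linalg.inv(d["world_to_cam"]).T)[:,:3]
P=world(np.ones(d["z_map"].shape,bool)); k=(np.hypot(P[:,0]-.577,P[:,1]+.005)<.05)&(P[:,2]>.112)&(P[:,2]<.123)
c=P[k]; (cx,cy),rad=cv2.minEnclosingCircle((c[:,:2]*1000).astype(np.float32)); print("cap top",cx,cy,rad,np.median(c,0))
hsv=cv2.cvtColor(d["image"],cv2.COLOR_RGB2HSV)
red=((hsv[...,0]<8)|(hsv[...,0]>172))&(hsv[...,1]>120)
Q=world(red); Q=Q[(np.hypot(Q[:,0]-cx/1e3,Q[:,1]-cy/1e3)<.035)&(Q[:,2]>.105)]
if len(Q): m=Q.mean(0); print("stripe",len(Q),m,np.degrees(np.arctan2(m[1]-cy/1e3,m[0]-cx/1e3)))
p,r,s=pose(); print(p,r.as_matrix().round(3),s["clock"],s["contact_force"],s["width"])
E
```

```text
clamp_rod [0.477 0.018 0.07 ] 0.68 [155. 203.]
cap_center [0.578 0.154 0.008] 0.95 [233.  31.]
cap_mark [ 0.629 -0.168  0.025] 0.92 [345. 316.]
cap top 576.9069213867188 -5.54790735244751 31.421049118041992 [ 0.57719597 -0.0043227   0.11594251]
stripe 201 [ 0.5928814  -0.01223507  0.11672534] -22.714952034736548
[ 0.57571278 -0.0029362   0.19734818] [[ 0.225  0.974 -0.002]
 [ 0.974 -0.225  0.001]
 [ 0.    -0.002 -1.   ]] 10.75 [ 0.24258066  0.75594877 -0.29061628] 0.08526382055827285
```

View pics/w2.png

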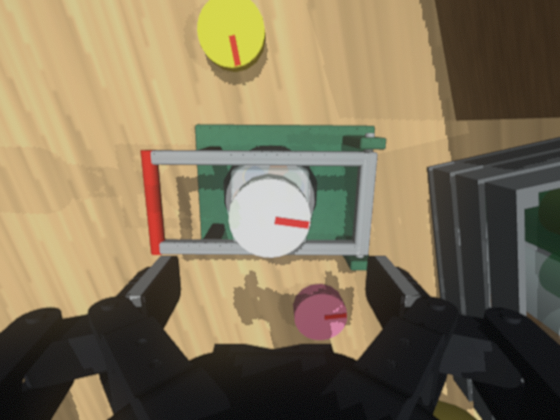

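The wrist view shows the frame closed around the jar, with the white cap at (270,217) and its stripe toward (308,224), about 9° clockwise of the stand's x. I descend and grip across it.

>>> carry_out(
  delta_pos=[
    [-0.004,0.003,0.08],
    [-0.004,0.003,0.16],
    [-0.004,0.003,0.22],
    [-0.004,0.003,0.26],
    [-0.004,0.003,0.29],
    [-0.004,0.003,0.29],
    [-0.004,0.003,0.29],
    [-0.004,0.003,0.29],
    [-0.004,0.003,0.29],
    [-0.004,0.003,0.29],
    [-0.004,0.003,0.29],
    [-0.004,0.003,0.29],
  ],
  turn=[
    [0,0,0],
    [0,0,0],
    [0,0,0],
    [0,0,0],
    [0,0,0],
    [0,0,0],
    [0,0,0],
    [0,0,0],
    [0,0,0],
    [0,0,0],
    [0,0,0],
    [0,0,0],
  ],
  claw=[-1,-1,-1,-1,-1,-1,1,1,1,1,1,1],
  force=70,
)

```text
clock: 11.95
position: [0.5777, -0.0049, 0.0833]
ee_rot: [0.0, 0.783, 0.623, 0.0]
contact_force: [-2.5, 0.3, 6.3]
width: 0.0608
gripper_force: 74.9
```

>>> carry_out(
  delta_pos=[
    [0,0,0],
    [0,0,0],
    [0,0,0],
    [0,0,0],
    [0,0,0],
    [0,0,0],
    [0,0,0],
    [0,0,0],
  ],
  turn=[
    [0,0,-0.14],
    [0,0,-0.28],
    [0,0,-0.42],
    [0,0,-0.56],
    [0,0,-0.7],
    [0,0,-0.84],
    [0,0,-1],
    [0,0,-1],
  ],
  claw=[1,1,1,1,1,1,1,1],
)

```text
clock: 12.75
position: [0.5782, -0.0048, 0.0832]
ee_rot: [0.001, 0.594, 0.804, 0.001]
contact_force: [-2.1, 0.8, 4.5]
width: 0.061
gripper_force: 74.8
```

```bash
cat > m.py <<'E'
from h import *
def stripe(c):
    d=manip.get_image(c)
    hsv=cv2.cvtColor(d["image"],cv2.COLOR_RGB2HSV)
    red=((hsv[...,0]<8)|(hsv[...,0]>172))&(hsv[...,1]>110)&(d["z_map"]>0)
    v,u=np.nonzero(red); z=d["z_map"][v,u]
    Q=(np.c_[(u-d["cx"])/d["fx"]*z,(v-d["cy"])/d["fy"]*z,z,np.ones_like(z)]@np.linalg.inv(d["world_to_cam"]).T)[:,:3]
    Q=Q[(np.hypot(Q[:,0]-.577,Q[:,1]+.005)<.035)&(Q[:,2]>.1)]
    if len(Q): m=Q.mean(0); print(c,"stripe",len(Q),m.round(4),"yaw",np.degrees(np.arctan2(m[1]+.005,m[0]-.577)).round(1))
for c in("side","scene"):
    stripe(c)
    for q in("jar_mouth","cap_center","cap_mark"):
        for r in manip.place_of(c,q)[:3]:
            if np.hypot(r["point"][0]-.577,r["point"][1]+.005)<.06: print(c,q,np.round(r["point"],3),round(r["score"],2))
p,r,s=pose(); y=r.as_matrix()[:,1]; print(p,"tool y yaw",np.degrees(np.arctan2(y[1],y[0])),s["clock"],s["contact_force"],s["moment"],s["width"],s["gripper_force"])
E
python3 m.py
```

```text
side stripe 19 [ 0.5944 -0.0021  0.1306] yaw 9.3
side jar_mouth [ 0.58  -0.005  0.109] 0.63
side cap_center [ 0.576 -0.007  0.103] 0.83
side cap_mark [ 0.602 -0.004  0.117] 0.91
scene stripe 8 [0.5801 0.0011 0.1493] yaw 62.7
scene jar_mouth [ 0.58  -0.012  0.108] 0.72
scene cap_center [ 0.577 -0.007  0.109] 0.59
scene cap_mark [0.602 0.001 0.12 ] 0.77
[ 0.57816309 -0.00480986  0.08317764] tool y yaw 17.001340854099194 13.15 [-2.59816042  1.28512223  5.12048691] [0.19828509 0.17851052 0.00389668] 0.06082232442802849 74.87872811034322
```

>>> carry_out(
  delta_pos=[
    [0,0,0],
    [0,0,0],
    [0,0,0],
    [0,0,0],
    [0,0,0],
    [0,0,0],
    [0,0,0],
  ],
  turn=[
    [0,0,-0.14],
    [0,0,-0.28],
    [0,0,-0.42],
    [0,0,-0.56],
    [0,0,-0.7],
    [0,0,-0.85],
    [0,0,-1],
  ],
  claw=[1,1,1,1,1,1,1],
)

```text
clock: 13.85
position: [0.5778, -0.005, 0.0839]
ee_rot: [0.001, 0.365, 0.931, 0.0]
contact_force: [-4.7, 0.8, 10.6]
width: 0.0608
gripper_force: 75.4
```

```bash
python3 m.py; python3 - <<'E'
from h import *
d=manip.get_image("side"); b=manip.get_image("scene")
save(np.hstack([cv2.resize(d["image"][170:260,260:380],(400,300),interpolation=2),cv2.resize(b["image"][190:280,200:320],(400,300),interpolation=2)]),'turn.png')
E
```

```text
side stripe 22 [0.5902 0.0031 0.1236] yaw 31.6
side jar_mouth [ 0.58  -0.004  0.113] 0.72
side cap_center [ 0.577 -0.006  0.106] 0.56
side cap_mark [0.598 0.007 0.119] 0.77
scene stripe 4 [0.5995 0.0092 0.2131] yaw 32.2
scene jar_mouth [ 0.579 -0.007  0.109] 0.57
scene jar_mouth [0.597 0.01  0.124] 0.46
scene cap_center [ 0.578 -0.01   0.108] 0.47
scene cap_mark [0.597 0.007 0.122] 0.48
[ 0.57773145 -0.00508322  0.08389809] tool y yaw 47.01128493949545 14.25 [-3.70400752  0.20644396  9.05300351] [0.06664524 0.56227173 0.05082552] 0.06139203907868972 75.33398699015379
```

View pics/turn.png

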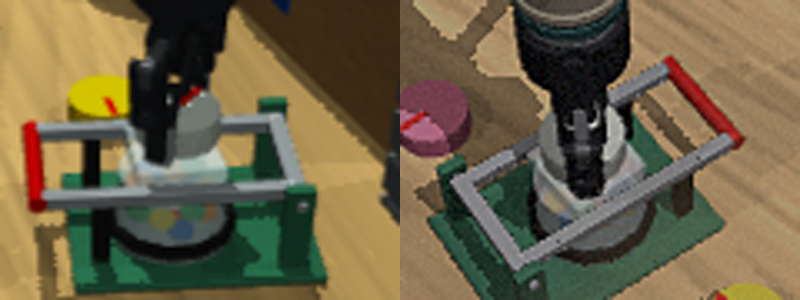

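The frame stays closed and the jar is upright. The stripe at (188,98) in the left half is now about 45° from the jar's x, and the upward push on the tool has grown as the seal takes over. Another 13° reaches the middle of the free window.

>>> carry_out(
  delta_pos=[
    [0,0,0],
    [0,0,0],
    [0,0,0],
    [0,0,0],
    [0,0,0],
  ],
  turn=[
    [0,0,-0.14],
    [0,0,-0.28],
    [0,0,-0.43],
    [0,0,-0.43],
    [0,0,-0.43],
  ],
  claw=[1,1,1,1,1],
)

```text
clock: 14.85
position: [0.5775, -0.0051, 0.0839]
ee_rot: [0.0, 0.26, 0.966, -0.0]
contact_force: [-4.7, -0.5, 9.6]
width: 0.061
gripper_force: 75.4
```

```bash
python3 m.py
```

```text
side jar_mouth [ 0.577 -0.001  0.11 ] 0.83
side cap_center [ 0.576 -0.005  0.106] 0.47
side cap_mark [0.59  0.013 0.117] 0.75
scene stripe 1 [0.5992 0.0025 0.1834] yaw 18.7
scene jar_mouth [ 0.58  -0.007  0.11 ] 0.82
scene cap_center [ 0.578 -0.006  0.11 ] 0.5
scene cap_mark [0.592 0.014 0.123] 0.49
[ 0.57746416 -0.00507736  0.08388362] tool y yaw 59.91297292365155 15.25 [-4.76448443 -0.44723787 10.17698355] [0.1263486  0.66907879 0.03625686] 0.06077142660169018 75.39781529456377
```

The cap is now about 62° from the jar's x, inside the free window. I start a slow test lift.

>>> carry_out(
  delta_pos=[
    [0,0,-0.004],
    [0,0,-0.008],
    [0,0,-0.012],
    [0,0,-0.016],
    [0,0,-0.016],
  ],
  turn=[
    [0,0,0],
    [0,0,0],
    [0,0,0],
    [0,0,0],
    [0,0,0],
  ],
  claw=[1,1,1,1,1],
)

```text
clock: 15.75
position: [0.5774, -0.0053, 0.088]
ee_rot: [-0.0, 0.26, 0.966, -0.0]
contact_force: [-2.9, -1.4, 0.7]
width: 0.0607
gripper_force: 75.9
```

>>> carry_out(
  delta_pos=[
    [0,0,-0.01],
    [0,0,-0.02],
    [0,0,-0.035],
    [0,0,-0.05],
    [0,0,-0.07],
    [0,0,-0.09],
    [0,0,-0.11],
    [0,0,-0.12],
    [0,0,-0.12],
    [0,0,-0.12],
    [0,0,-0.12],
    [0,0,-0.12],
  ],
  turn=[
    [0,0,0],
    [0,0,0],
    [0,0,0],
    [0,0,0],
    [0,0,0],
    [0,0,0],
    [0,0,0],
    [0,0,0],
    [0,0,0],
    [0,0,0],
    [0,0,0],
    [0,0,0],
  ],
  claw=[1,1,1,1,1,1,1,1,1,1,1,1],
)

```text
clock: 16.95
position: [0.5774, -0.005, 0.1357]
ee_rot: [-0.0, 0.26, 0.966, -0.0]
contact_force: [0.8, 0.2, -0.7]
width: 0.0608
gripper_force: 75.9
```

```bash
python3 m.py; python3 - <<'E'
from h import *
d=manip.get_image("side"); b=manip.get_image("scene")
save(np.hstack([cv2.resize(d["image"][140:260,240:400],(400,300),interpolation=2),cv2.resize(b["image"][160:280,180:340],(400,300),interpolation=2)]),'lift.png')
E
```

```text
side stripe 4 [ 0.5558 -0.0038  0.2408] yaw 176.7
side jar_mouth [ 0.576 -0.     0.112] 0.69
side cap_center [ 0.576 -0.004  0.157] 0.72
side cap_mark [0.594 0.014 0.17 ] 0.72
scene stripe 3 [0.5953 0.0148 0.223 ] yaw 47.3
scene jar_mouth [ 0.576 -0.008  0.106] 0.64
scene cap_center [ 0.578 -0.006  0.162] 0.79
scene cap_mark [ 0.576 -0.006  0.111] 0.6
[ 0.57767233 -0.00503995  0.13604303] tool y yaw 59.909167241142484 17.35 [-0.11918325 -0.20390281  0.23233675] [-0.02027835 -0.02780017  0.02485525] 0.06118758423539293 75.86051953956485
```

View pics/lift.png

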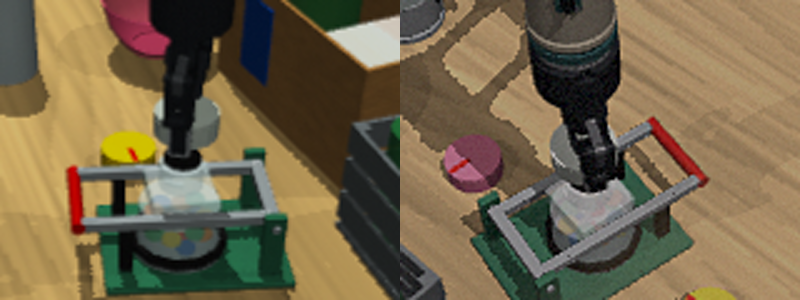

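The cap, at (187,118) in the left half, is held level about 50 mm above its seated height. It is clear of the black seal at (183,160), the jar stands in its nest, and the frame is level. I hand in.

```bash
python3 -c "
from rig import manip
print(manip.sign_off())"
```

```text
the job is handed in; nothing more can be done
None
```

The job is handed in: the frame is closed over the stand, the white cap was turned about 70° and came free, and it is held level about 4–5 cm above the jar mouth; the sign-off gave no pass or fail verdict.

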